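# Stow the loose parts in the repair box

### The job

Pack the open black repair box: stand the square white parts cup, which lies on its side, mouth up and drop it fully home into the large pocket. Drop the hex nut to the bottom of the small pocket and the round brass adaptor into the cup, one item at a time. Leave the tyre lever, spoke wrench and pump gauge on the tray where they are.

Things in the scene. Friction and masses are not known exactly. Their poses are not given: they have to be found in the camera images.
- cup: Open-topped square white plastic cup, 46 x 46 mm outside, 56 mm tall, walls and bottom 4 mm, about 60 g. Origin: centre of the underside of its bottom; z points from bottom to mouth, x and y are normal to its sides. Starts lying on a side, mouth roughly (within 40 degrees) towards the robot. Seated in its pocket it stands 18 mm proud of the box.
- nut: Plain steel hexagon wheel nut, 30 mm across flats (34.6 mm across corners), 26 mm tall, lying flat on the tray, about 120 g. Origin: centre of its underside; z up; its x axis is normal to a pair of flats.
- nut_center (a point): Centre of the nut, 13 mm above its underside.
- adaptor: Round stepped brass valve adaptor standing on its wide end on the tray: 34 mm tall, 22 mm diameter up to 14 mm, 18 mm diameter above that; about 70 g. Origin: centre of its underside; z up to its narrow end.
- adaptor_center (a point): Centre of the adaptor, 17 mm above its underside.
- tray: Grey plastic tray on rubber feet, fixed, 300 mm (its x) x 400 mm (its y); rim 26 mm above the shelf, 4 mm thick. Origin: on the shelf under its centre. Cup, nut and adaptor lie in a row along y in the half nearer the robot, in any order; the three bystanders in the farther half.
- tray_floor (a point): Centre of the tray's inner floor, 10 mm above the shelf.
- kit: Black plastic box, fixed, 100 mm (its x) x 150 mm (its y), 46 mm tall, with two square pockets 38 mm deep, open at the top, side by side along y, sides parallel to its axes. Its open lid slopes from the top edge down to the shelf on the +x side, ending 150 mm from the centre. Origin: on the shelf under the block's centre.
- cup_pocket (a point): Centre of the floor of the large pocket (52 x 52 mm), 8 mm above the shelf, at y = +35 mm in the box frame.
- nut_pocket (a point): Centre of the floor of the small pocket (40 x 40 mm), 8 mm above the shelf, at y = -35 mm in the box frame.
- tyre_lever: Bystander: orange plastic tyre lever, flat bar about 127 x 20 x 7 mm lying along its y. Origin on its underside.
- spoke_wrench: Bystander: chrome spoke wrench, disc 34 mm diameter, 8 mm thick. Origin: centre of its underside.
- pump_gauge: Bystander: black round pump gauge, 52 mm diameter, 28 mm tall, with a stub and a push button at its sides. Origin: centre of its underside.
Mind the look-alikes: they are no part of the job. What is meant by the cup is not red, and is the smaller of those in its own colour.

How it is judged:
At the end, for the whole second after the job is handed in: Cup mouth up on the large pocket's floor (6 mm off-centre, 4 mm height, 0.1 rad tilt at most); nut in the small pocket (centre within 13 mm of its axis, under 22 mm above its floor); adaptor in the cup (centre 3 to 30 mm above its underside, within 19 mm of its axis in x and y); all at rest (horizontal distance between cup and cup_pocket below 0.006 m and z of cup in the frame of cup_pocket between -0.004 and 0.004 m and angle between cup's own z axis and vertical below 0.1 rad and horizontal distance between nut_center and nut_pocket below 0.013 m and z of nut_center in the frame of nut_pocket below 0.022 m and x of adaptor_center in the frame of cup between -0.019 and 0.019 m and y of adaptor_center in the frame of cup between -0.019 and 0.019 m and z of adaptor_center in the frame of cup between 0.003 and 0.03 m and linear speed of each of cup, nut, adaptor below 0.02 m/s); the robot touches nothing.
It fails at once if the tyre lever is moved more than 20 mm (distance of tyre_lever from where it was at the start of the episode above 0.02 m).
It fails at once if the spoke wrench is moved more than 20 mm (distance of spoke_wrench from where it was at the start of the episode above 0.02 m).
It fails at once if the pump gauge is moved more than 20 mm (distance of pump_gauge from where it was at the start of the episode above 0.02 m).
It also fails if it takes over 72 s, if anything falls off the work surface, if the arm or the gripper's body presses on something with over 40 N, if the wrist force passes 120 N, or if a joint passes its speed limit or range.

### The arm

A 6-joint arm with a two-finger parallel gripper is mounted at the origin on the work surface. World frame = base frame: x ahead of the robot, y to its left, z up, the work surface at z = 0. Lengths are in m, angles in rad, forces in N, time in s.
With the tool pointing down it reaches from about 0.3 to 0.875 m from the base axis. Payload 6.4 kg.
Tool frame: the origin (TCP) lies at the very end of the fingers, on their centre line; the grasp point (between the pads) lies 19 mm behind it (ctrl.hold_point_z is the distance from the TCP to the grasp point, in m); y points along the fingers, x is the direction in which the jaws open and shut, and the axes are right-handed (so a half turn about y gives the same grasp; the last joint's range is limited). The gripper opens to 85 mm and grips with 20 to 120 N. Pads are 22 mm wide; open, the fingers measure 114 mm over their backs; the gripper's body (76 mm by 85 mm) begins 54 mm behind the grasp point. The pads swing forward as they close: fully open they stand 13 mm farther back than shut.
Start: joints at [-1.437, 0.181, 1.607, -0, 1.354, -0.206], TCP at [0.192, -0.542, 0.231] pointing down, gripper open.
Joint ranges: [-2.99, 2.99], [-0.89, 2.07], [0.3, 2.58], [-1.14, 4.28], [0, 2.63], [-3.12, 3.12]. Speed limits (rad/s): [2.57, 2.57, 3.01, 3.14, 3.14, 3.14].

### API

Orientations are given as a unit quaternion [w, x, y, z].
In Python, from bench import ctrl, imaging gives the robot as it stands.
- The arm moves only by the shell command python3 -m jog 'ROWS'. ROWS is JSON, a list of rows, each a list of 3 entries, a list of its own where there are three numbers: the shift along the tool's x, y, z in cm, then the turn, a rotation vector about the tool's x, y, z in rad, then the finger opening in cm, from 0 to 8.54. A call has 1 to 12 rows; each row shifts and turns the pose as measured when the row begins, along the tool's axes as they then stand; what a row does not reach is not made up. A row lasts 1/12 s, in which the tool goes at most 41.7 mm and 7.16 degrees, less where a joint would pass 70% of its speed; a pose out of reach is approached as far as the arm can. A call is refused whole if a number of a shift passes 4.17 or a number of a turn 0.125, either way. A call with a gripper value outside its range is refused whole. The fingers move at their own pace and stop on an object; the grip force is fixed at half the most. Time passes only in rows, so rows that do not move let the fingers close. It gives the time, the measured TCP pose, the force and the opening at its end, in the units of the state.
- ctrl.get_obs(): the state, without advancing time (a new reading comes with each control period).
- imaging.camera(name): name is "side" or "top" or "wrist"; returns a dict with "frame" (384x512x3 uint8, red, green, blue), "depth" (384x512 float32, m along the optical axis (not along the pixel's ray), 0 where there is no reading), "K" (3x3 intrinsics, pixels), "k1" (the pictures are not rectified: a ray, as slopes to the right and down, at radius r is drawn at 1 + k1 r^2 times it, then the intrinsics apply), "R" (3x3) and "t" (3): a world point X has camera coordinates R X + t. Camera axes: x right, y down, z forward; pixel columns grow to the right and rows downward; lengths in m; the calibration is good to about 2 mm. A picture is of the moment at which its call begins.
- ctrl.hand_in(): hands the job in, once; it reports no verdict.
The state is a dict: "time_s": time; "q": joint angles; "dq": joint speeds; "joint_efforts": joint torques, N m; "eef_pos": TCP position; "eef_rot": TCP orientation; "wrist_force": force on the tool from outside, world axes, zero at the start; "torque": the same for the moment, N m; "opening": opening from 0.0 (shut) to 1.0 (fully open).
Only numpy, scipy, OpenCV 4.12 (cv2) and the standard library are available. Lean on these libraries where they do the work, as an engineer would, in place of code of your own. Each camera call takes 0.05 s, during which the arm holds its last target. There are 200 camera calls.

## Working session

There is one attempt and no reset: what is moved stays moved. The work goes in short steps, Python scripts to look and compute and a shell command to move; the robot and the scene stay as the last step left them, time stands still between calls to the robot, and variables do not carry over. Pictures are saved under pics/ and viewed, about 8 in all and at most 12, crops included, and the job is handed in when it is done.

```bash
ls; mkdir -p pics
python3 - <<'E'
from bench import ctrl, imaging
import cv2,numpy as np
print(ctrl.get_obs(), ctrl.hold_point_z)
for n in ("top","side"):
    c=imaging.camera(n); cv2.imwrite(f"pics/{n}0.png",c["frame"][:,:,::-1]); np.savez(f"{n}0.npz",**c)
    print(n,c["K"],c["k1"],c["R"],c["t"],(c["depth"]>0).mean())
E
```

```text
pics
{'time_s': 0.0, 'q': array([-1.43729382e+00,  1.81554603e-01,  1.60799129e+00,  2.34859406e-05,
        1.35380995e+00, -2.06308243e-01]), 'dq': array([ 0.00080494,  0.00200935,  0.00124958, -0.00106962, -0.00083113,
        0.00087845]), 'joint_efforts': array([-1.53551773e-03, -4.44865680e+01, -3.51346064e+01, -2.95389782e-04,
        9.21854982e-03, -1.21741192e-05]), 'eef_pos': array([ 0.19159719, -0.5415597 ,  0.23038461]), 'eef_rot': array([ 0.57780574, -0.5768816 ,  0.40867567, -0.40783862]), 'wrist_force': array([ 0.19467287, -0.3008832 , -0.36074563]), 'torque': array([0.05332032, 0.00578054, 0.03621298]), 'opening': 0.9972486101587239} 0.0187
top [[380.22436572   0.         254.82929062]
 [  0.         380.22436572 192.48685823]
 [  0.           0.           1.        ]] 0.0009708438133883148 [[-0.00400958 -0.99981495  0.01881482]
 [-0.99699594  0.00254151 -0.07741213]
 [ 0.07734999 -0.01906869 -0.99682163]] [0.06898037 0.5285343  0.98713987] 0.9959869384765625
side [[386.33629983   0.         251.48276764]
 [  0.         386.33629983 188.67539853]
 [  0.           0.           1.        ]] -0.12902687573688154 [[-0.71048449 -0.70369786 -0.00459602]
 [-0.3644674   0.37355361 -0.85300716]
 [ 0.60197617 -0.60437325 -0.52187898]] [0.43211403 0.17520566 1.02706225] 0.9960835774739584
```

View pictures.

View pics/top0.png

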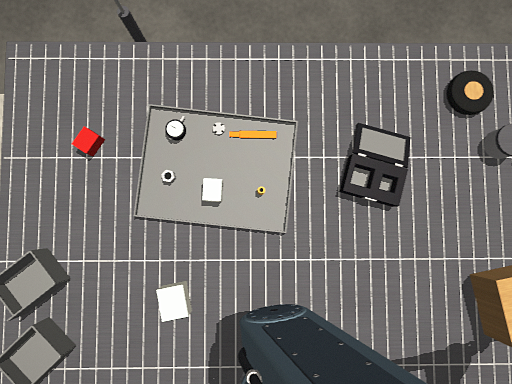

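View pics/side0.png

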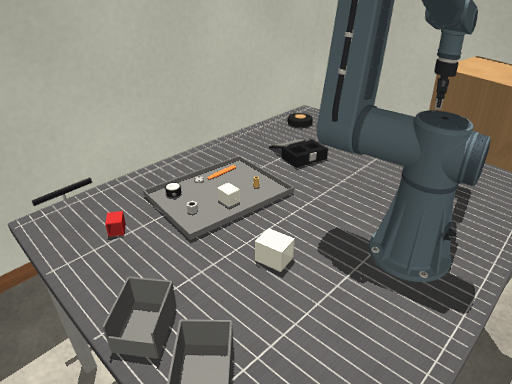

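```bash
cat > h.py <<'E'
import numpy as np, cv2
from scipy.spatial.transform import Rotation as Ro
def rays(c,uv):
    "world directions (camera z=1) for pixels"
    D=np.array([c["k1"],0,0,0,0.]) 
    p=cv2.undistortPoints(np.asarray(uv,float).reshape(-1,1,2),c["K"],D).reshape(-1,2)
    return np.c_[p,np.ones(len(p))]@c["R"]
def eye(c): return -c["R"].T@c["t"]
def plane(c,uv,z):
    d=rays(c,uv); o=eye(c); return o+d*((z-o[2])/d[:,2])[:,None]
def cloud(c):
    h,w=c["depth"].shape; u,v=np.meshgrid(np.arange(w),np.arange(h))
    P=eye(c)+rays(c,np.c_[u.ravel(),v.ravel()])*c["depth"].reshape(-1,1)
    return P.reshape(h,w,3)
def tool(o):
    q=o["eef_rot"]; return Ro.from_quat([q[1],q[2],q[3],q[0]]).as_matrix()
E
python3 - <<'E'
from h import *
from bench import ctrl
np.set_printoptions(precision=4,suppress=True)
print(tool(ctrl.get_obs()))
c=dict(np.load("top0.npz")); P=cloud(c); f=c["frame"]; hsv=cv2.cvtColor(f,cv2.COLOR_RGB2HSV)
H=P[:,:,2]
def blobs(m,name,z,lo=12):
    n,l,s,ce=cv2.connectedComponentsWithStats(m.astype(np.uint8))
    for i in range(1,n):
        if s[i,4]<lo: continue
        cn=cv2.findContours((l==i).astype(np.uint8),0,1)[0][0]
        pts=plane(c,cn.reshape(-1,2),z)
        r=cv2.minAreaRect((pts[:,:2]*1000).astype(np.float32))
        print(name,"px",ce[i],"n",s[i,4],"h %.4f"%np.median(H[l==i]),"ctr",plane(c,ce[i:i+1],z)[0,:2],"rect",np.round(r[0],1),np.round(r[1],1),round(r[2],1))
roi=np.zeros(H.shape,bool); roi[100:240,130:300]=1
blobs(roi&(H>0.048)&(H<.07),"cup",.056)
blobs(roi&(H>0.024)&(H<.048),"mid",.036)
blobs(roi&(hsv[:,:,1]>100)&(hsv[:,:,2]>80),"col",.04)
k=np.zeros(H.shape,bool); k[110:215,330:420]=1
blobs(k&(H>0.039)&(H<.06),"kit",.046)
blobs(k&(H<0.025)&(H>-.01)&(f.max(2)<130),"pock",.008)
for y in range(156,206,5): print(y,np.round(H[y,338:412:3]*1000).astype(int))
E
```

```text
[[ 0.3333 -0.0002  0.9428]
 [-0.9428  0.0015  0.3333]
 [-0.0015 -1.      0.0003]]
cup px [211.4914 189.1883] n 409 h 0.0577 ctr [0.5347 0.1784] rect [534.7 178.4] [46.7 56.2] 86.8
mid px [228.8101 141.3519] n 611 h 0.0277 ctr [0.6626 0.1355] rect [593.5 168.7] [396.7 297.5] 83.5
mid px [174.9772 128.7806] n 351 h 0.0399 ctr [0.696  0.2769] rect [696.5 274. ] [54.2 58.9] 19.0
mid px [154.9902 206.5171] n 205 h 0.0276 ctr [0.4918 0.3259] rect [481.  313.5] [224.2 105. ] 49.8
mid px [167.6538 175.8077] n 130 h 0.0376 ctr [0.5716 0.2944] rect [571.8 294.1] [31.6 32.9] 45.6
mid px [221.  190.5] n 12 h 0.0356 ctr [0.5329 0.1556] rect [532.9 155.6] [28.7  0. ] 0.2
mid px [260.42 190.44] n 50 h 0.0445 ctr [0.5328 0.053 ] rect [532.7  52.7] [18.3 18.3] 89.7
mid px [237.2043 226.5269] n 93 h 0.0275 ctr [0.4393 0.1135] rect [439.3 112.7] [153.6   3.7] 83.4
col px [253.0428 133.896 ] n 327 h 0.0185 ctr [0.6815 0.0717] rect [682.6  73. ] [ 18.7 123.5] 0.0
col px [260.5435 190.5435] n 46 h 0.0435 ctr [0.5322 0.0528] rect [532.3  52.9] [18.2 18.3] 89.7
kit px [376.704  174.7653] n 2169 h 0.0473 ctr
[... 854 characters left out ...]
 0  1  5 29 50 47 25 31 43 48 52 49 49 47 50 51 49 48 49 48 44 46 45 45
 -1]
171 [ 6  2 12 44 47 11 10 11  9 10 11 26 48 47 51 49 46 48 49 49 48 47 47  3
  1]
176 [   4    1   26   48   46   13   14   11    9   15    8   35   48   51
   49   19   30   38   50   50   50 1024   46    2   -2]
181 [ 0  7 40 50 50 12  9 11 10 13 23 42 50 49 48 11  9 12 17 40 48 50 49  0
  4]
186 [ 7 20 48 47 48 46 49 48 12  9 31 49 50 51 12  8 12 11 26 47 45 49  7  1
  4]
191 [ 4 23 38 49 50 48 48 45 50 49 47 49 47 49 48 44 50 11 31 48 51 50  3  1
  0]
196 [ 2  2 -1  6  2  0 12 28 40 48 47 50 50 52 48 46 48 50 47 46 45  2  0  5
  5]
201 [ 5  6  1  1  1  3  2  4  0  0  0 15 45 28 41 48 49 49 46 47 49  1  1  0
  4]
```

Run:
```python
import cv2
a=cv2.imread("pics/top0.png")
x=cv2.resize(a[150:215,150:280],None,fx=6,fy=6,interpolation=cv2.INTER_CUBIC)[:,:780]
cv2.imwrite("pics/crop1.png",x)
```

```text
(no output)
```

View pics/crop1.png

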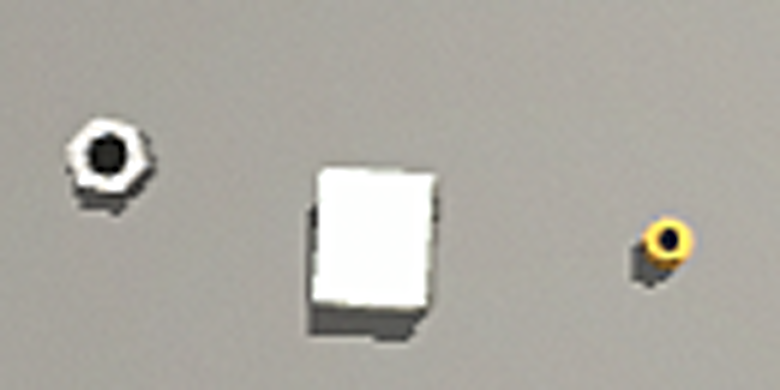

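```bash
cat > go.py <<'E'
# go.py x y z yaw tilt [deg]: yaw = heading of tool z, tilt = rotation about tool x (+: fingers point along heading)
import sys; from h import *; from bench import ctrl
np.set_printoptions(precision=3,suppress=True)
o=ctrl.get_obs(); R=tool(o); a=[float(v) for v in sys.argv[1:]]
print("t %.2f"%o["time_s"],"pos",o["eef_pos"],"F",o["wrist_force"],"open",round(o["opening"]*8.54,2))
print("yaw %.1f tilt %.1f roll %.1f"%(np.degrees(np.arctan2(-R[0,0],R[1,0]))+180 if 0 else np.degrees(np.arctan2(R[0,0],-R[1,0])),np.degrees(np.arctan2(R[2,2],-R[2,1])),np.degrees(np.arcsin(R[2,0]))),"q",o["q"])
if len(a)>=3: print("shift cm",(R.T@(np.array(a[:3])-o["eef_pos"]))*100)
if len(a)==5:
    y,t=np.radians(a[3:]); z=np.array([np.cos(y),np.sin(y),0]); x=np.array([np.sin(y),-np.cos(y),0])
    T=np.c_[x,np.cross(z,x),z]@Ro.from_euler("x",t).as_matrix()
    print("rotvec",Ro.from_matrix(R.T@T).as_rotvec()); print("after-turn shift",(T.T@(np.array(a[:3])-o["eef_pos"]))*100)
E
python3 - <<'E'
from h import *
c=dict(np.load("top0.npz")); H=cloud(c)[:,:,2]; np.set_printoptions(precision=4,suppress=True); print("eye",eye(c))
m=np.zeros(H.shape,np.uint8); m[163:198,345:402]=1
m=(m>0)&(H<.038)
n,l,s,ce=cv2.connectedComponentsWithStats(m.astype(np.uint8),connectivity=4)
for i in range(1,n):
    if s[i,4]<60: continue
    cn=cv2.findContours((l==i).astype(np.uint8),0,1)[0][0]
    r=cv2.minAreaRect((plane(c,cn.reshape(-1,2),.046)[:,:2]*1000).astype(np.float32)); print(s[i],ce[i],plane(c,ce[i:i+1],.046),r)
E
python3 go.py 0.47 0.178 0.2 -3.2 45
python3 -m jog '[[[-2.9,0,2.5],[0,0,0],8.5],[[-2.9,0,2.5],[0,0,0],8.5],[[-2.9,0,2.5],[0,0,0],8.5],[[-2.9,0,2.5],[0,0,0],8.5],[[-2.9,0,2.5],[0,0,0],8.5],[[-2.9,0,2.5],[0,0,0],8.5],[[-2.9,0,2.5],[0,0,0],8.5],[[-2.9,0,2.5],[0,0,0],8.5],[[-2.9,0,2.5],[0,0,0],8.5],[[-2.9,0,2.5],[0,0,0],8.5],[[-2.9,0,2.5],[0,0,0],8.5],[[-2.9,0,2.5],[0,0,0],8.5]]'
python3 go.py 0.47 0.178 0.2 -3.2 45
```

```text
eye [0.4509 0.0864 1.0236]
[350 165  23  23 360] [361.225 175.975] [[ 0.5691 -0.2093  0.046 ]] ((569.1243286132812, -209.2530517578125), (49.258872985839844, 50.30865478515625), 73.83948516845703)
[379 175  17  18 208] [387.1202 183.1442] [[ 0.5502 -0.2765  0.046 ]] ((550.126220703125, -277.0368347167969), (37.15374755859375, 38.34843444824219), 74.35126495361328)
[345 192  19   6  68] [351.6912 195.3529] [[ 0.5186 -0.1832  0.046 ]] ((520.8427734375, -189.0873260498047), (46.84444808959961, 12.983682632446289), 89.8413314819336)
t 0.10 pos [ 0.192 -0.542  0.23 ] F [-0.257  0.477 -0.141] open 8.53
yaw 19.5 tilt 0.0 roll -0.1 q [-1.437  0.181  1.608 -0.     1.354 -0.206]
shift cm [-58.564   3.153  50.232]
rotvec [ 0.775  0.374 -0.157]
after-turn shift [-73.404  18.97   14.659]
time_s: 1.1
eef_pos: [0.3599, -0.0995, 0.2259]
eef_rot: [0.576, -0.573, 0.415, -0.41]
wrist_force: [0.7, -0.7, 0.8]
opening: 0.997
t 1.10 pos [ 0.36  -0.099  0.226] F [ 0.677 -0.661  0.785] open 8.51
yaw 18.6 tilt 0.0 roll -0.4 q [-0.595 -0.304  2.076  0.005  1.375  0.65 ]
shift cm [-22.766   2.775  19.282]
rotvec [ 0.777  0.358 -0.157]
after-turn shift [-28.318   8.509   4.846]
```

```bash
python3 -m jog '[[[-2.9,0.35,2.4],[0,0,0],8.5],[[-2.9,0.35,2.4],[0,0,0],8.5],[[-2.9,0.35,2.4],[0,0,0],8.5],[[-2.9,0.35,2.4],[0,0,0],8.5],[[-2.9,0.35,2.4],[0,0,0],8.5],[[-2.9,0.35,2.4],[0,0,0],8.5],[[-2.9,0.35,2.4],[0,0,0],8.5],[[-2.9,0.35,2.4],[0,0,0],8.5],[[0,0,0],[0.11,0.05,-0.022],8.5],[[0,0,0],[0.11,0.05,-0.022],8.5],[[0,0,0],[0.11,0.05,-0.022],8.5],[[0,0,0],[0.11,0.05,-0.022],8.5]]'
python3 -m jog '[[[0,0,0],[0.11,0.05,-0.022],8.5],[[0,0,0],[0.11,0.05,-0.022],8.5],[[0,0,0],[0.11,0.05,-0.022],8.5],[[0,0,0],[0.05,0.03,-0.01],8.5],[[0,0,0],[0,0,0],8.5]]'
python3 go.py 0.44 0.178 0.125 -3.2 45
```

```text
time_s: 2.1
eef_pos: [0.4729, 0.2071, 0.1875]
eef_rot: [0.625, -0.408, 0.346, -0.568]
wrist_force: [-0.2, -1.3, -0.2]
opening: 0.997
time_s: 2.52
eef_pos: [0.4675, 0.2041, 0.1821]
eef_rot: [-0.632, 0.279, -0.287, 0.664]
wrist_force: [-1.1, 0.0, 0.4]
opening: 0.992
t 2.52 pos [0.468 0.204 0.182] F [-1.13   0.046  0.364] open 8.47
yaw -2.6 tilt 42.8 roll 0.4 q [ 0.346 -0.228  2.305 -0.662  0.445  2.474]
shift cm [ 2.688  2.42  -5.824]
rotvec [ 0.039  0.012 -0.001]
after-turn shift [ 2.757  2.196 -5.88 ]
```

```bash
python3 -m jog '[[[0.9,0.8,-1.7],[0.02,0.006,0],8.5],[[0.9,0.8,-1.7],[0.02,0.006,0],8.5],[[0.9,0.8,-1.5],[0,0,0],8.5],[[0,0,0],[0,0,0],8.5]]'
python3 go.py 0.461 0.1785 0.098 -3.2 45
python3 - <<'E'
from bench import imaging; import cv2,numpy as np
c=imaging.camera("wrist"); cv2.imwrite("pics/w1.png",c["frame"][:,:,::-1]); np.savez("w1.npz",**c)
E
```

```text
time_s: 2.85
eef_pos: [0.448, 0.1782, 0.1313]
eef_rot: [-0.637, 0.264, -0.276, 0.669]
wrist_force: [-0.2, -0.0, -0.8]
opening: 0.996
t 2.85 pos [0.448 0.178 0.131] F [-0.248 -0.01  -0.779] open 8.51
yaw -2.8 tilt 45.1 roll 0.1 q [ 0.291 -0.187  2.431 -1.05   0.277  2.846]
shift cm [-0.1    3.27  -1.437]
rotvec [-0.002  0.007 -0.004]
after-turn shift [-0.102  3.272 -1.432]
```

View pics/w1.png

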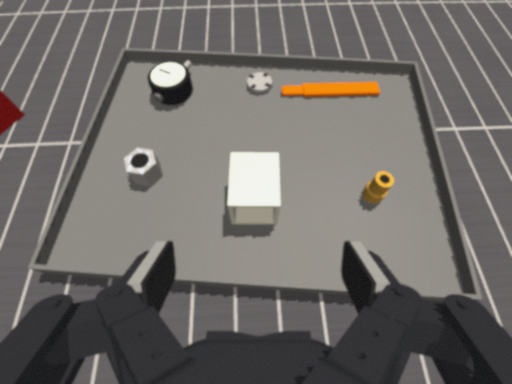

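```bash
python3 -m jog '[[[0,1.1,-0.1],[0,0,0],8.5],[[0,1.1,-0.5],[0,0,0],8.5],[[0,1.1,-0.8],[0,0,0],8.5],[[0,0,0],[0,0,0],8.5]]'
python3 go.py 0.531 0.1785 0.027 -3.2 45
```

```text
time_s: 3.23
eef_pos: [0.468, 0.1753, 0.1179]
eef_rot: [-0.637, 0.267, -0.281, 0.666]
wrist_force: [0.2, 0.5, -0.8]
opening: 0.997
t 3.23 pos [0.468 0.175 0.118] F [ 0.249  0.471 -0.758] open 8.51
yaw -2.6 tilt 44.4 roll -0.1 q [ 0.252 -0.108  2.398 -1.128  0.227  2.905]
shift cm [-0.587 10.887 -1.877]
rotvec [ 0.011  0.006 -0.009]
after-turn shift [-0.674 10.861 -1.995]
```

```bash
python3 -m jog '[[[0,-2,0],[0,0,0],8.5],[[0,0,0],[-0.12,0,0],8.5],[[0,0,0],[-0.12,0,0],8.5],[[0,0,0],[-0.1,0,0],8.5],[[0,0,0],[0,0,0],8.5]]'
python3 go.py 0.492 0.1785 0.093 -3.2 25
```

```text
time_s: 3.65
eef_pos: [0.4583, 0.1684, 0.1357]
eef_rot: [-0.603, 0.325, -0.335, 0.647]
wrist_force: [0.7, 0.7, 1.2]
opening: 0.996
t 3.65 pos [0.458 0.168 0.136] F [0.675 0.724 1.202] open 8.51
yaw -3.6 tilt 34.3 roll 1.0 q [ 0.223 -0.178  2.309 -0.395  0.465  2.156]
shift cm [-1.295  5.37   0.324]
rotvec [-0.163  0.003  0.018]
after-turn shift [-1.2    5.269  1.19 ]
```

```bash
python3 -m jog '[[[-0.4,0,0],[-0.08,0,0.01],8.5],[[-0.4,0,0],[-0.08,0,0.01],8.5],[[-0.4,1.7,0.4],[0,0,0],8.5],[[0,1.7,0.4],[0,0,0],8.5],[[0,1.7,0.4],[0,0,0],8.5],[[0,0,0],[0,0,0],8.5]]'
python3 go.py 0.526 0.1785 0.021 -3.2 25
```

```text
time_s: 4.15
eef_pos: [0.4962, 0.178, 0.0973]
eef_rot: [-0.582, 0.367, -0.385, 0.615]
wrist_force: [-0.9, 0.0, -0.4]
opening: 0.996
t 4.15 pos [0.496 0.178 0.097] F [-0.909  0.004 -0.391] open 8.51
yaw -3.1 tilt 25.8 roll 0.1 q [ 0.183  0.034  2.152 -0.209  0.527  1.965]
shift cm [-0.226  8.167 -0.638]
rotvec [-0.013  0.003  0.001]
after-turn shift [-0.214  8.175 -0.53 ]
```

```bash
python3 -m jog '[[[0,2,-0.1],[-0.01,0,0],8.5],[[0,2,-0.1],[0,0,0],8.5],[[0,2,-0.1],[0,0,0],8.5],[[0,1.5,-0.1],[0,0,0],8.5],[[0,0.6,0],[0,0,0],8.5],[[0,0,0],[0,0,0],8.5]]'
python3 go.py 0.526 0.1785 0.021 -3.2 25
```

```text
time_s: 4.65
eef_pos: [0.5283, 0.1762, 0.0226]
eef_rot: [-0.582, 0.368, -0.384, 0.615]
wrist_force: [1.0, -0.5, 0.6]
opening: 0.995
t 4.65 pos [0.528 0.176 0.023] F [ 1.02  -0.542  0.573] open 8.49
yaw -3.0 tilt 25.7 roll 0.3 q [ 0.166  0.266  2.097 -0.289  0.355  2.038]
shift cm [-0.22   0.036 -0.289]
rotvec [-0.012  0.006  0.004]
after-turn shift [-0.218  0.04  -0.29 ]
```

```bash
python3 -m jog '[[[-0.2,0,-0.2],[0,0,0],8.5],[[0,0,0],[0,0,0],6],[[0,0,0],[0,0,0],4],[[0,0,0],[0,0,0],3],[[0,0,0],[0,0,0],3],[[0,0,0],[0,0,0],3],[[0,0,0],[0,0,0],3],[[0,0,0],[0,0,0],3],[[0,0,0],[0,0,0],3],[[0,0,0],[0,0,0],3]]'
python3 go.py 0.526 0.1785 0.12 -3.2 25
```

```text
time_s: 5.48
eef_pos: [0.5269, 0.1795, 0.027]
eef_rot: [-0.584, 0.367, -0.382, 0.616]
wrist_force: [0.8, -0.6, 0.1]
opening: 0.531
t 5.48 pos [0.527 0.18  0.027] F [ 0.757 -0.581  0.06 ] open 4.53
yaw -2.9 tilt 26.1 roll 0.3 q [ 0.175  0.254  2.101 -0.3    0.357  2.054]
shift cm [ 0.161 -8.388  4.009]
rotvec [-0.019  0.008  0.003]
after-turn shift [ 0.108 -8.463  3.851]
```

```bash
python3 -m jog '[[[0,-2.1,1],[0,0,0],3],[[0,-2.1,1],[0,0,0],3],[[0,-2.1,1],[0,0,0],3],[[0,-2.1,1],[0,0,0],3],[[0,0,0],[-0.12,0,0],3],[[0,0,0],[-0.12,0,0],3],[[0,0,0],[-0.12,0,0],3],[[0,0,0],[-0.12,0,0],3],[[0,0,0],[-0.12,0,0],3],[[0,0,0],[-0.12,0,0],3],[[0,0,0],[-0.12,0,0],3],[[0,0,0],[-0.12,0,0],3]]'
python3 go.py 0.526 0.1785 0.12 -3.2 -65
```

```text
time_s: 6.48
eef_pos: [0.52, 0.1817, 0.1261]
eef_rot: [0.339, -0.603, 0.629, -0.355]
wrist_force: [0.1, 0.5, -1.8]
opening: 0.529
t 6.48 pos [0.52  0.182 0.126] F [ 0.15   0.549 -1.84 ] open 4.52
yaw -2.5 tilt -31.2 roll 0.1 q [0.082 0.615 1.341 0.065 1.727 1.689]
shift cm [0.293 0.202 0.838]
rotvec [-0.589  0.007  0.01 ]
after-turn shift [ 0.286 -0.301  0.81 ]
```

```bash
python3 -m jog '[[[0,0,0],[-0.12,0,0],3],[[0,0,0],[-0.12,0,0],3],[[0,0,0],[-0.12,0,0],3],[[0,0,0],[-0.12,0,0],3],[[0,0,0],[-0.12,0,0],3],[[0,0,0],[-0.01,0,0],3],[[0,0,0],[0,0,0],3]]'
python3 go.py 0.526 0.1785 0.12 -3.2 -65;  python3 - <<'E'
from bench import imaging; import cv2,numpy as np
c=imaging.camera("side"); np.savez("s2.npz",**c); cv2.imwrite("pics/s2.png",cv2.resize(c["frame"][60:260,130:350,::-1],None,fx=3,fy=3))
E
```

```text
time_s: 7.07
eef_pos: [0.5226, 0.1794, 0.1171]
eef_rot: [0.129, -0.678, 0.71, -0.137]
wrist_force: [0.5, 0.1, 0.1]
opening: 0.531
t 7.07 pos [0.523 0.179 0.117] F [0.457 0.058 0.056] open 4.53
yaw -2.7 tilt -68.3 roll 0.1 q [0.058 1.088 0.889 0.137 2.35  1.708]
shift cm [ 0.076 -0.429 -0.146]
rotvec [0.058 0.002 0.009]
after-turn shift [ 0.073 -0.438 -0.12 ]
```

View pics/s2.png

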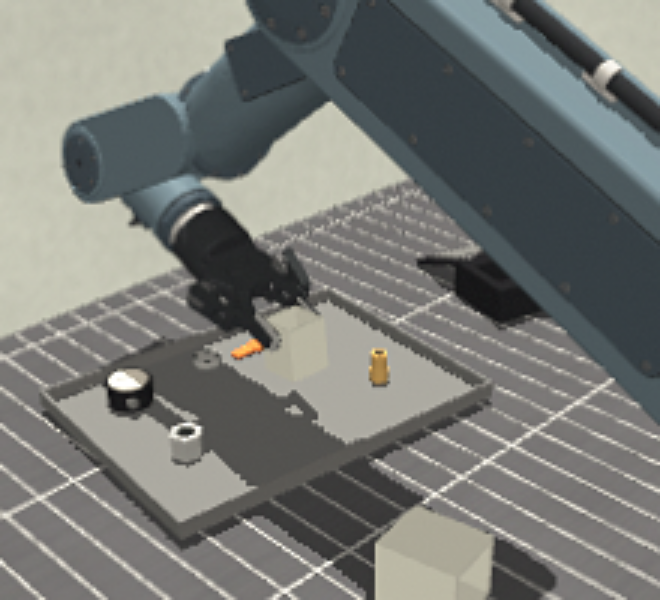

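```bash
python3 -m jog '[[[0,0,0],[0.06,0,0],3],[[0,0.75,1.55],[0,0,0],3],[[0,0.75,1.55],[0,0,0],3],[[0,0.75,1.55],[0,0,0],3],[[0,0.4,0.8],[0,0,0],3],[[0,0,0],[0,0,0],3]]'
python3 go.py 0.523 0.1785 0.047 -3.2 -64
```

```text
time_s: 7.62
eef_pos: [0.5249, 0.1804, 0.0605]
eef_rot: [0.16, -0.672, 0.703, -0.168]
wrist_force: [-0.1, 0.2, -1.0]
opening: 0.525
t 7.62 pos [0.525 0.18  0.061] F [-0.134  0.193 -0.953] open 4.48
yaw -2.6 tilt -63.1 roll 0.0 q [0.061 1.113 0.912 0.118 2.213 1.691]
shift cm [0.2   0.778 1.125]
rotvec [-0.015  0.004  0.01 ]
after-turn shift [0.203 0.759 1.137]
```

```bash
python3 -m jog '[[[0,0.25,0.5],[-0.015,0,0],3],[[0,0.2,0.4],[0,0,0],3],[[0,0.1,0.2],[0,0,0],3],[[0,0.04,0.1],[0,0,0],3],[[0,0,0],[0,0,0],3]]'
python3 go.py 0.523 0.1785 0.046 -3.2 -64
```

```text
time_s: 8.03
eef_pos: [0.5255, 0.1806, 0.0466]
eef_rot: [0.155, -0.673, 0.704, -0.163]
wrist_force: [-0.0, -0.5, -0.0]
opening: 0.53
t 8.03 pos [0.525 0.181 0.047] F [-0.034 -0.455 -0.024] open 4.53
yaw -2.6 tilt -64.0 roll 0.0 q [0.061 1.146 0.89  0.119 2.216 1.69 ]
shift cm [ 0.22   0.242 -0.049]
rotvec [0.    0.004 0.01 ]
after-turn shift [ 0.223  0.24  -0.048]
```

```bash
for i in 1 2; do :; done
python3 -m jog '[[[0,0.06,0.13],[0,0,0],3],[[0,0.06,0.13],[0,0,0],3],[[0,0,0],[0,0,0],3]]'
```

```text
time_s: 8.28
eef_pos: [0.5259, 0.1805, 0.0464]
eef_rot: [0.155, -0.674, 0.704, -0.162]
wrist_force: [-0.5, -0.1, -1.1]
opening: 0.529
```

```bash
python3 -m jog '[[[0,0.1,0.25],[0,0,0],3],[[0,0.1,0.25],[0,0,0],3],[[0,0,0],[0,0,0],3]]'
python3 -m jog '[[[0,0.1,0.25],[0,0,0],3],[[0,0,0],[0,0,0],3]]'
```

```text
time_s: 8.53
eef_pos: [0.5267, 0.1805, 0.0467]
eef_rot: [0.154, -0.674, 0.705, -0.159]
wrist_force: [-0.1, 0.1, -2.1]
opening: 0.53
time_s: 8.7
eef_pos: [0.5276, 0.1804, 0.0463]
eef_rot: [0.154, -0.674, 0.705, -0.159]
wrist_force: [-0.3, 0.5, -0.1]
opening: 0.526
```

```bash
python3 -m jog '[[[0,0,0],[0,0,0],5.2],[[0,0,0],[0,0,0],6.5],[[0,0,0],[0,0,0],8.5],[[0,0,0],[0,0,0],8.5],[[0,0,0],[0,0,0],8.5],[[0,0,0],[0,0,0],8.5],[[0,-0.4,-0.9],[0,0,0],8.5],[[0,-0.8,-1.8],[0,0,0],8.5],[[0,-1,-2.3],[0,0,0],8.5],[[0,-1,-2.3],[0,0,0],8.5],[[0,-1,-2.3],[0,0,0],8.5],[[0,0,0],[0,0,0],8.5]]'
python3 -m jog '[[[0,0,0],[0.12,0,0],8.5],[[0,0,0],[0.12,0,0],8.5],[[0,0,0],[0.12,0,0],8.5],[[0,0,0],[0.12,0,0],8.5],[[0,0,0],[0.12,0,0],8.5],[[0,0,0],[0.12,0,0],8.5],[[0,0,0],[0.12,0,0],8.5],[[0,0,0],[0.12,0,0],8.5],[[0,0,0],[0.12,0,0],8.5],[[0,0,0],[0,0,0],8.5]]'
python3 go.py 0.523 0.1785 0.15 -3.2 0
python3 - <<'E'
from bench import imaging; import cv2,numpy as np
c=imaging.camera("wrist"); cv2.imwrite("pics/w2.png",c["frame"][:,:,::-1]); np.savez("w2.npz",**c)
E
```

```text
time_s: 9.7
eef_pos: [0.5221, 0.1802, 0.154]
eef_rot: [0.152, -0.675, 0.705, -0.158]
wrist_force: [0.4, 0.0, 0.9]
opening: 0.993
time_s: 10.53
eef_pos: [0.5202, 0.1788, 0.1498]
eef_rot: [0.484, -0.494, 0.517, -0.505]
wrist_force: [-0.5, -0.2, -1.6]
opening: 0.996
t 10.53 pos [0.52  0.179 0.15 ] F [-0.509 -0.218 -1.585] open 8.51
yaw -2.6 tilt -1.3 roll -0.1 q [0.112 0.227 1.727 0.005 1.209 1.726]
shift cm [ 0.016 -0.024  0.277]
rotvec [ 0.022  0.011 -0.001]
after-turn shift [ 0.013 -0.018  0.278]
```

View pics/w2.png

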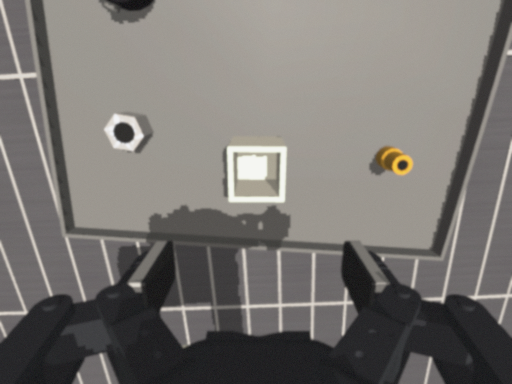

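Run:
```python
from h import *
c=dict(np.load("w2.npz")); P=cloud(c); H=P[:,:,2]; f=c["frame"]; hsv=cv2.cvtColor(f,cv2.COLOR_RGB2HSV)
np.set_printoptions(precision=4,suppress=True)
def rep(m,z,name):
    n,l,s,ce=cv2.connectedComponentsWithStats(m.astype(np.uint8))
    i=1+np.argmax(s[1:,4]); cn=cv2.findContours((l==i).astype(np.uint8),0,1)[0][0]
    p=plane(c,cn.reshape(-1,2),z)[:,:2]*1000; r=cv2.minAreaRect(p.astype(np.float32))
    print(name,s[i],"h",np.median(H[l==i]),"circ",cv2.minEnclosingCircle(p.astype(np.float32)),r)
def box(u0,u1,v0,v1):
    b=np.zeros(H.shape,bool); b[v0:v1,u0:u1]=1; return b
b=box(215,300,125,215); print("rim H",np.percentile(H[b],[50,90,97]))
rep(b&(H>.060)&(H<.08),.066,"cup rim")
rep(box(95,160,100,160)&(H>.030)&(H<.05),.036,"nut")
rep(box(370,420,140,180)&(H>.038)&(H<.06),.044,"adaptor")
```

```text
rim H [0.0122 0.0665 0.0674]
cup rim [ 228  145   59   57 1289] h 0.06663394819658836 circ ((537.895751953125, 178.5184326171875), 32.62318801879883) ((537.930908203125, 178.63548278808594), (46.17345428466797, 47.1300163269043), 87.21990203857422)
nut [ 104  114   43   37 1120] h 0.03697796791002095 circ ((573.2298583984375, 293.03753662109375), 18.451576232910156) ((572.9009399414062, 293.2573547363281), (31.26532745361328, 35.524375915527344), 47.025516510009766)
adaptor [389 153  24  21 388] h 0.044729114554328236 circ ((535.8673095703125, 52.07817077636719), 10.686059951782227) ((535.7530517578125, 51.9973258972168), (21.10569953918457, 17.43285369873047), 56.75267028808594)
```

```bash
python3 -m jog '[[[0,1.5,1.8],[0.022,0.005,0],8.5],[[0,2,0],[0,0,0],8.5],[[0,2,0],[0,0,0],8.5],[[0,2,0],[0,0,0],8.5],[[0,0,0],[0,0,0],8.5]]'
python3 go.py 0.538 0.1786 0.049 -2.8 0
```

```text
time_s: 11.0
eef_pos: [0.5472, 0.1778, 0.078]
eef_rot: [0.486, -0.487, 0.515, -0.511]
wrist_force: [-0.8, -0.3, -0.6]
opening: 0.995
t 11.00 pos [0.547 0.178 0.078] F [-0.81  -0.316 -0.647] open 8.5
yaw -3.0 tilt -0.3 roll -0.2 q [0.106 0.367 1.714 0.004 1.066 1.726]
shift cm [-0.022  2.908 -0.907]
rotvec [ 0.006 -0.003 -0.003]
after-turn shift [-0.033  2.903 -0.924]
```

```bash
python3 -m jog '[[[0,0,-0.9],[0,0,0],8.5],[[0,1.2,0],[0,0,0],8.5],[[0,1.1,0],[0,0,0],8.5],[[0,0.6,0],[0,0,0],8.5],[[0,0,0],[0,0,0],8.5]]'
python3 go.py 0.538 0.1786 0.049 -2.8 0
```

```text
time_s: 11.42
eef_pos: [0.5411, 0.1779, 0.0486]
eef_rot: [0.485, -0.488, 0.516, -0.51]
wrist_force: [-0.1, 0.3, -0.1]
opening: 0.995
t 11.42 pos [0.541 0.178 0.049] F [-0.095  0.322 -0.114] open 8.5
yaw -3.1 tilt -0.5 roll -0.2 q [0.107 0.403 1.736 0.005 1.01  1.728]
shift cm [-0.049 -0.038 -0.316]
rotvec [ 0.008 -0.005 -0.003]
after-turn shift [-0.051 -0.041 -0.316]
```

```bash
python3 -m jog '[[[0,0,-0.35],[0,0,0],8.5],[[0,0,0],[0,0,0],6],[[0,0,0],[0,0,0],4],[[0,0,0],[0,0,0],3],[[0,0,0],[0,0,0],3],[[0,0,0],[0,0,0],3],[[0,0,0],[0,0,0],3],[[0,0,0],[0,0,0],3],[[0,0,0],[0,0,0],3]]'
python3 go.py 0.538 0.1786 0.049 -2.8 0
python3 -m jog '[[[0,-1.5,0],[0,0,0],3],[[0,-3,0],[0,0,0],3],[[0,-3,0],[0,0,0],3],[[0,-3,0],[0,0,0],3],[[0,-1,0],[0,0,0],3],[[0,0,0],[0,0,0],3]]'
python3 go.py 0.569 -0.209 0.155 -15.6 0
```

```text
time_s: 12.17
eef_pos: [0.5389, 0.1786, 0.0513]
eef_rot: [0.486, -0.487, 0.515, -0.511]
wrist_force: [-0.5, -0.3, -1.4]
opening: 0.523
t 12.17 pos [0.539 0.179 0.051] F [-0.494 -0.265 -1.389] open 4.47
yaw -3.0 tilt -0.3 roll -0.2 q [0.108 0.393 1.744 0.006 1.009 1.729]
shift cm [ 0.008  0.231 -0.089]
rotvec [ 0.004 -0.004 -0.004]
after-turn shift [ 0.007  0.231 -0.09 ]
time_s: 12.67
eef_pos: [0.5365, 0.1776, 0.1672]
eef_rot: [0.484, -0.489, 0.517, -0.509]
wrist_force: [-0.6, -0.9, -1.8]
opening: 0.523
t 12.67 pos [0.536 0.178 0.167] F [-0.622 -0.906 -1.777] open 4.47
yaw -3.1 tilt -0.7 roll -0.1 q [0.107 0.232 1.682 0.005 1.24  1.73 ]
shift cm [38.433  1.049  5.328]
rotvec [ 0.013  0.219 -0.001]
after-turn shift [36.361  1.217 13.527]
```

```bash
python3 -m jog '[[[2,0,0.3],[0,0,0],3],[[3.3,0,0.5],[0,0,0],3],[[3.5,0,0.5],[0,0,0],3],[[3.5,0,0.5],[0,0,0],3],[[3.5,0,0.5],[0,0,0],3],[[3.5,0,0.5],[0,0,0],3],[[3.5,0,0.5],[0,0,0],3],[[3.5,0,0.5],[0,0,0],3],[[3.5,0,0.5],[0,0,0],3],[[3,0,0.5],[0,0,0],3],[[2,0,0.3],[0,0.11,0],3],[[0,0,0],[0,0.11,0],3]]'
python3 -m jog '[[[0,0,0],[0,0,0],3]]'
python3 go.py 0.569 -0.209 0.155 -15.6 0
```

```text
time_s: 13.67
eef_pos: [0.5624, -0.1846, 0.1445]
eef_rot: [0.421, -0.434, 0.573, -0.554]
wrist_force: [-0.8, -0.2, -0.7]
opening: 0.519
time_s: 13.75
eef_pos: [0.5613, -0.1856, 0.1421]
eef_rot: [0.419, -0.432, 0.575, -0.554]
wrist_force: [-0.1, 0.1, -0.0]
opening: 0.52
t 13.75 pos [ 0.561 -0.186  0.142] F [-0.129  0.118 -0.038] open 4.44
yaw -15.9 tilt -2.0 roll -0.2 q [-0.517  0.332  1.612 -0.006  1.233  1.334]
shift cm [ 2.031 -1.344  1.337]
rotvec [ 0.035 -0.006 -0.003]
after-turn shift [ 2.044 -1.29   1.371]
```

```bash
python3 -m jog '[[[1,0,0.7],[0.035,0,0],3],[[1,0,0.65],[0,0,0],3],[[0,0,0],[0,0,0],3],[[0,0,0],[0,0,0],3]]'
python3 go.py 0.570 -0.2092 0.095 -15.6 0
python3 - <<'E'
from bench import imaging; import cv2,numpy as np
c=imaging.camera("wrist"); cv2.imwrite("pics/w3.png",c["frame"][:,:,::-1]); np.savez("w3.npz",**c)
E
```

```text
time_s: 14.08
eef_pos: [0.5663, -0.2075, 0.1357]
eef_rot: [0.428, -0.429, 0.566, -0.559]
wrist_force: [-0.1, 0.5, 0.1]
opening: 0.523
t 14.08 pos [ 0.566 -0.207  0.136] F [-0.149  0.456  0.112] open 4.47
yaw -15.4 tilt -0.5 roll -0.3 q [-0.55   0.346  1.606  0.003  1.199  1.289]
shift cm [0.091 4.067 0.438]
rotvec [ 0.008  0.003 -0.006]
after-turn shift [0.066 4.071 0.404]
```

View pics/w3.png

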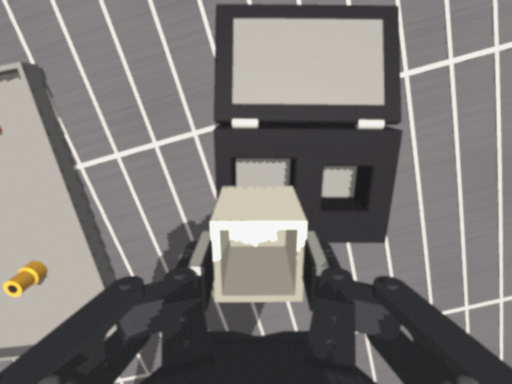

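Run:
```python
from h import *
c=dict(np.load("w3.npz")); P=cloud(c); H=P[:,:,2]
np.set_printoptions(precision=4,suppress=True)
m=np.zeros(H.shape,bool); m[150:222,225:385]=1
n,l,s,ce=cv2.connectedComponentsWithStats((m&(H<.042)).astype(np.uint8))
for i in range(1,n):
    if s[i,4]<150: continue
    cn=cv2.findContours((l==i).astype(np.uint8),0,1)[0][0]
    p=plane(c,cn.reshape(-1,2),.046)[:,:2]*1000; r=cv2.minAreaRect(p.astype(np.float32)); print(s[i],r)
    a=np.radians(-15.6); R=np.array([[np.cos(a),np.sin(a)],[-np.sin(a),np.cos(a)]])
    k=p@R.T; print(" kit-frame extents x",k[:,0].min(),k[:,0].max(),"y",k[:,1].min(),k[:,1].max())
    print(" expected large ctr",R@[569.1,-209.3],"small",R@[550.2,-276.8])
print("top H",np.median(H[140:150,250:350]))
```

```text
[ 233  158   62   29 1713] ((583.6359252929688, -216.6396484375), (50.92428970336914, 23.941823959350586), 73.69511413574219)
 kit-frame extents x 608.1163293085582 632.0819909879814 y -77.1283801817127 -26.10044823929396
 expected large ctr [604.4207 -48.5477] small [ 604.3691 -118.6437]
[ 320  166   51   44 1993] ((551.8916015625, -278.9147644042969), (39.30302429199219, 38.14206314086914), 74.67926025390625)
 kit-frame extents x 587.4013757981342 625.7281606393178 y -139.79636009418593 -100.65376124170537
 expected large ctr [604.4207 -48.5477] small [ 604.3691 -118.6437]
top H 0.04686042082272068
```

Run:
```python
from h import *
c=dict(np.load("w3.npz")); P=cloud(c); H=P[:,:,2]
m=np.zeros(H.shape,bool); m[195:310,208:308]=1; v=m&(H>.14)&(H<.165)&(c["frame"].min(2)>140)
print("rim H",np.median(H[v]),v.sum()); z=np.median(H[v]); z=.151
cn=max(cv2.findContours(v.astype(np.uint8),0,1)[0],key=cv2.contourArea)
p=plane(c,cn.reshape(-1,2),z)[:,:2]*1000; r=cv2.minAreaRect(p.astype(np.float32)); print(r)
a=np.radians(-15.6); R=np.array([[np.cos(a),np.sin(a)],[-np.sin(a),np.cos(a)]]); k=p@R.T
print(k.min(0),k.max(0),"ctr",(k.min(0)+k.max(0))/2,"tcp",R@[566.3,-207.5])
```

```text
rim H 0.15245658693062064 3414
((567.8272094726562, -207.9307861328125), (48.59022903442383, 52.22328567504883), 74.85269165039062)
[576.53528502 -71.77684832] [629.00512571 -23.17889852] ctr [602.77020536 -47.47787342] tcp [601.23982436 -47.5669382 ]
```

```bash
python3 -m jog '[[[0.3,0.4,0.6],[0.008,0,-0.004],3],[[0,1.3,0],[0,0,0],3],[[0,1.3,0],[0,0,0],3],[[0,0.7,0],[0,0,0],3],[[0,0,0],[0,0,0],3],[[0,0,0],[0,0,0],3]]'
python3 - <<'E'
from h import *; a=np.radians(-15.6); R=np.array([[np.cos(a),np.sin(a)],[-np.sin(a),np.cos(a)]]); print("tgt",R.T@[607.1,-50.6])
E
python3 go.py 0.5711 -0.212 0.091 -15.6 0
```

```text
time_s: 14.63
eef_pos: [0.5723, -0.2091, 0.0944]
eef_rot: [0.431, -0.43, 0.562, -0.56]
wrist_force: [-0.2, 0.1, -1.1]
opening: 0.524
tgt [ 571.12865138 -211.99724898]
t 14.63 pos [ 0.572 -0.209  0.094] F [-0.21   0.143 -1.061] open 4.48
yaw -15.0 tilt -0.1 roll -0.1 q [-0.546  0.407  1.618  0.002  1.118  1.287]
shift cm [ 0.317  0.344 -0.041]
rotvec [ 0.001  0.01  -0.002]
after-turn shift [ 0.316  0.345 -0.038]
```

```bash
python3 -m jog '[[[0.3,0,0],[0,0.01,0],3],[[0.1,0,0],[0,0,0],3],[[0,0,0],[0,0,0],3]]'
python3 go.py 0.5711 -0.212 0.091 -15.6 0
python3 -m jog '[[[0,0.6,0],[0,0,0],3],[[0,0.6,0],[0,0,0],3],[[0,0,0],[0,0,0],3]]'
python3 go.py 0.5711 -0.212 0.05 -15.6 0
```

```text
time_s: 14.88
eef_pos: [0.5713, -0.2128, 0.0946]
eef_rot: [0.428, -0.427, 0.564, -0.563]
wrist_force: [1.4, 0.2, -0.9]
opening: 0.522
t 14.88 pos [ 0.571 -0.213  0.095] F [ 1.405  0.153 -0.853] open 4.46
yaw -15.6 tilt -0.1 roll -0.1 q [-0.552  0.407  1.617  0.002  1.119  1.291]
shift cm [-0.073  0.362 -0.046]
rotvec [ 0.001 -0.    -0.002]
after-turn shift [-0.073  0.362 -0.046]
time_s: 15.13
eef_pos: [0.5723, -0.2138, 0.0843]
eef_rot: [-0.428, 0.427, -0.563, 0.564]
wrist_force: [-0.2, -0.1, -0.8]
opening: 0.519
t 15.13 pos [ 0.572 -0.214  0.084] F [-0.163 -0.066 -0.806] open 4.43
yaw -15.6 tilt 0.1 roll -0.0 q [-0.552  0.422  1.621  0.001  1.097  1.291]
shift cm [-0.14   3.426 -0.175]
rotvec [-0.002 -0.001 -0.001]
after-turn shift [-0.142  3.426 -0.167]
```

```bash
python3 -m jog '[[[-0.15,0.4,-0.15],[0,0,0],3],[[0,0.7,0],[0,0,0],3],[[0,0.7,0],[0,0,0],3],[[0,0,0],[0,0,0],3]]'
python3 go.py 0.5711 -0.212 0.05 -15.6 0
```

```text
time_s: 15.47
eef_pos: [0.5711, -0.2117, 0.0639]
eef_rot: [-0.428, 0.427, -0.563, 0.564]
wrist_force: [-0.1, 0.5, -1.1]
opening: 0.518
t 15.47 pos [ 0.571 -0.212  0.064] F [-0.118  0.481 -1.106] open 4.42
yaw -15.6 tilt 0.1 roll -0.0 q [-0.55   0.447  1.634  0.002  1.059  1.293]
shift cm [0.026 1.393 0.005]
rotvec [-0.002 -0.001 -0.001]
after-turn shift [0.025 1.393 0.008]
```

```bash
python3 -m jog '[[[0,0.6,0],[0,0,0],3],[[0,0.6,0],[0,0,0],3],[[0,0.1,0],[0,0,0],3],[[0,0,0],[0,0,0],3]]'
python3 -m jog '[[[0,0,0],[0,0,0],6],[[0,0,0],[0,0,0],7],[[0,0,0],[0,0,0],8],[[0,0,0],[0,0,0],8],[[0,-1,0],[0,0,0],8],[[0,-3,0],[0,0,0],8.5],[[0,-3,0],[0,0,0],8.5],[[0,-3,0],[0,0,0],8.5],[[0,-1.5,0],[0,0,0],8.5],[[0,0,0],[0,0,0],8.5]]'
python3 go.py 0.5731 0.293 0.17 0 0
python3 - <<'E'
from bench import imaging; import cv2,numpy as np
c=imaging.camera("wrist"); cv2.imwrite("pics/w4.png",c["frame"][:,:,::-1]); np.savez("w4.npz",**c)
E
```

```text
time_s: 15.8
eef_pos: [0.5707, -0.2114, 0.0481]
eef_rot: [-0.428, 0.427, -0.563, 0.563]
wrist_force: [0.2, 0.9, 3.3]
opening: 0.525
time_s: 16.63
eef_pos: [0.5701, -0.2113, 0.171]
eef_rot: [0.428, -0.427, 0.564, -0.563]
wrist_force: [-0.5, -0.9, 0.7]
opening: 0.994
t 16.63 pos [ 0.57  -0.211  0.171] F [-0.545 -0.88   0.71 ] open 8.49
yaw -15.6 tilt -0.0 roll -0.1 q [-0.551  0.31   1.576  0.001  1.256  1.293]
shift cm [-48.642   0.172 -13.309]
rotvec [-0.    -0.273 -0.001]
after-turn shift [-50.43    0.103   0.304]
```

View pics/w4.png

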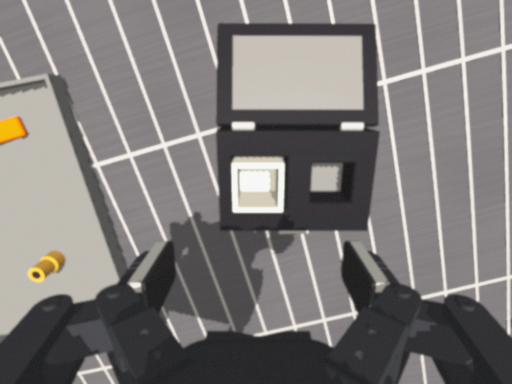

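```bash
python3 -m jog '[[[-2,0,-0.6],[0,0,0],8.5],[[-3.5,0,-1],[0,0,0],8.5],[[-3.5,0,-1],[0,0,0],8.5],[[-3.6,0,-1],[0,0,0],8.5],[[-3.6,0,-1],[0,0,0],8.5],[[-3.6,0,-1],[0,0,0],8.5],[[-3.6,0,-1],[0,0,0],8.5],[[-3.6,0,-1],[0,0,0],8.5],[[-3.6,0,-1],[0,0,0],8.5],[[-3.6,0,-1],[0,0,0],8.5],[[-3.6,0,-1],[0,0,0],8.5],[[-3.6,0,-1],[0,0,0],8.5]]'
python3 - <<'E'
from h import *
c=dict(np.load("w4.npz")); H=cloud(c)[:,:,2]
m=np.zeros(H.shape,bool); m[135:225,222:362]=1
a=np.radians(-15.6); R=np.array([[np.cos(a),np.sin(a)],[-np.sin(a),np.cos(a)]])
for nm,v,z in (("rim",m&(H>.057)&(H<.08),.064),("small",m&(H<.042)&(np.arange(512)>300),.046)):
    cn=max(cv2.findContours(v.astype(np.uint8),0,1)[0],key=cv2.contourArea)
    p=plane(c,cn.reshape(-1,2),z)[:,:2]*1000; r=cv2.minAreaRect(p.astype(np.float32)); print(nm,np.median(H[v]),r,R@np.array(r[0]))
E
python3 go.py 0.53 0.28 0.16 17 0
```

```text
time_s: 17.68
eef_pos: [0.5632, 0.2287, 0.1554]
eef_rot: [0.418, -0.428, 0.57, -0.563]
wrist_force: [0.8, -0.4, 0.3]
opening: 0.994
rim 0.06462988080446855 ((571.5789794921875, -211.66549682617188), (46.17611312866211, 47.372772216796875), 74.3642807006836) [607.44452445 -50.15936659]
small 0.010254203399798156 ((551.576171875, -278.76226806640625), (39.01283264160156, 38.28902053833008), 74.4114990234375) [ 606.22222061 -120.16361644]
t 17.68 pos [0.563 0.229 0.155] F [ 0.789 -0.415  0.317] open 8.49
yaw -16.5 tilt -0.9 roll 0.3 q [0.189 0.338 1.574 0.003 1.247 2.047]
shift cm [-3.976 -0.4   -4.652]
rotvec [ 0.018 -0.585  0.   ]
after-turn shift [-5.881 -0.456 -1.677]
```

```bash
python3 -m jog '[[[0,0,0],[0.018,-0.12,0],8.5],[[0,0,0],[0,-0.12,0],8.5],[[0,0,0],[0,-0.12,0],8.5],[[0,0,0],[0,-0.12,0],8.5],[[0,0,0],[0,-0.1,0],8.5],[[-2.9,-0.2,-0.8],[0,0,0],8.5],[[-2.9,-0.2,-0.8],[0,0,0],8.5],[[0,0,0],[0,0,0],8.5],[[0,0,0],[0,0,0],8.5]]'
python3 - <<'E'
from h import *; from bench import imaging
c=imaging.camera("wrist"); np.savez("w5.npz",**c); cv2.imwrite("pics/w5.png",c["frame"][:,:,::-1]); H=cloud(c)[:,:,2]
X=cloud(c)
v=(H>.031)&(H<.05)&(np.hypot(X[:,:,0]-.573,X[:,:,1]-.293)<.03)
cn=max(cv2.findContours(v.astype(np.uint8),0,1)[0],key=cv2.contourArea)
p=(plane(c,cn.reshape(-1,2),.036)[:,:2]*1000).astype(np.float32); print(v.sum(),np.median(H[v]),cv2.minEnclosingCircle(p),cv2.minAreaRect(p))
ctr=np.array(cv2.minEnclosingCircle(p)[0]); th=np.arange(0,60,3)
for t in np.radians(np.arange(0,180,5)):
    d=p@[np.cos(t),np.sin(t)]; print(round(np.degrees(t)),"%.1f"%(d.max()-d.min()),end="; ")
E
python3 go.py 0.5731 0.293 0.1 17 0
```

```text
time_s: 18.43
eef_pos: [0.5181, 0.2888, 0.1437]
eef_rot: [-0.568, 0.58, -0.417, 0.408]
wrist_force: [-0.2, -0.2, -0.6]
opening: 0.992
1080 0.03697114029863417 ((573.0490112304688, 293.98773193359375), 17.119403839111328) ((572.8616333007812, 294.0310974121094), (33.231895446777344, 29.745494842529297), 77.06585693359375)
0 32.5; 5 33.3; 10 33.9; 15 34.2; 20 34.2; 25 34.1; 30 33.8; 35 33.2; 40 32.3; 45 31.3; 50 30.4; 55 31.2; 60 32.0; 65 32.5; 70 33.0; 75 33.2; 80 33.2; 85 32.9; 90 32.3; 95 31.6; 100 30.5; 105 29.4; 110 29.9; 115 31.1; 120 32.2; 125 33.0; 130 33.5; 135 33.8; 140 33.8; 145 33.6; 150 33.1; 155 32.4; 160 31.4; 165 30.2; 170 30.4; 175 31.5; t 18.48 pos [0.518 0.289 0.143] F [-0.48   1.102  0.382] open 8.5
yaw 18.5 tilt -1.3 roll 0.0 q [ 0.309  0.325  1.617 -0.001  1.222  1.556]
shift cm [1.357 4.225 5.472]
rotvec [0.023 0.027 0.001]
after-turn shift [1.212 4.348 5.409]
```

```bash
python3 -m jog '[[[0.4,0.5,1.8],[0.02,0.008,0],6],[[0.4,0.5,1.8],[0,0,0],6],[[0.3,0.5,1.6],[0,0,0],6],[[0,1,0.2],[0,0,0],6],[[0,1,0],[0,0,0],6],[[0,1,0],[0,0,0],6],[[0,0,0],[0,0,0],6],[[0,0,0],[0,0,0],6]]'
python3 go.py 0.573 0.2938 0.023 18 0
```

```text
time_s: 19.15
eef_pos: [0.5716, 0.2899, 0.089]
eef_rot: [-0.568, 0.575, -0.418, 0.414]
wrist_force: [0.3, -0.1, 0.4]
opening: 0.701
t 19.15 pos [0.572 0.29  0.089] F [ 0.27  -0.133  0.371] open 5.99
yaw 17.9 tilt -0.6 roll 0.1 q [ 0.285  0.481  1.524 -0.002  1.147  1.545]
shift cm [-0.332  6.594  0.32 ]
rotvec [ 0.011 -0.003  0.001]
after-turn shift [-0.324  6.598  0.25 ]
```

```bash
python3 -m jog '[[[-0.35,1.5,0.2],[0.011,0,0],6],[[0,2,0],[0,0,0],6],[[0,2,0],[0,0,0],6],[[0,0.8,0],[0,0,0],6],[[0,0,0],[0,0,0],6]]'
python3 go.py 0.573 0.2938 0.023 18 0
```

```text
time_s: 19.57
eef_pos: [0.5712, 0.2943, 0.026]
eef_rot: [0.572, -0.571, 0.415, -0.417]
wrist_force: [0.2, 0.4, 0.0]
opening: 0.703
t 19.57 pos [0.571 0.294 0.026] F [0.177 0.368 0.009] open 6.0
yaw 17.9 tilt 0.2 roll 0.1 q [ 0.292  0.564  1.549 -0.001  1.026  1.551]
shift cm [0.099 0.306 0.16 ]
rotvec [-0.003 -0.002  0.001]
after-turn shift [0.1   0.305 0.16 ]
```

```bash
python3 -m jog '[[[0,0.4,0.15],[0,0,0],6],[[0,0,0],[0,0,0],6],[[0,0,0],[0,0,0],4],[[0,0,0],[0,0,0],2],[[0,0,0],[0,0,0],2],[[0,0,0],[0,0,0],2],[[0,0,0],[0,0,0],2],[[0,0,0],[0,0,0],2],[[0,0,0],[0,0,0],2]]'
python3 go.py 0.573 0.2938 0.023 18 0
python3 -m jog '[[[0,-1.5,0],[0,0,0],2],[[0,-3,0],[0,0,0],2],[[0,-3,0],[0,0,0],2],[[0,-3,0],[0,0,0],2],[[0,-2,0],[0,0,0],2],[[0,0,0],[0,0,0],2]]'
python3 go.py 0.5516 -0.2788 0.15 -15.6 0
```

```text
time_s: 20.32
eef_pos: [0.5752, 0.2958, 0.0274]
eef_rot: [0.574, -0.569, 0.414, -0.418]
wrist_force: [0.4, -0.8, -0.7]
opening: 0.328
t 20.32 pos [0.575 0.296 0.027] F [ 0.445 -0.793 -0.731] open 2.8
yaw 17.9 tilt 0.5 roll 0.1 q [ 0.292  0.566  1.543 -0.001  1.024  1.551]
shift cm [ 0.124  0.434 -0.272]
rotvec [-0.009 -0.001  0.001]
after-turn shift [ 0.124  0.436 -0.268]
time_s: 20.82
eef_pos: [0.5716, 0.2948, 0.1587]
eef_rot: [0.572, -0.571, 0.415, -0.417]
wrist_force: [0.3, 0.9, -1.2]
opening: 0.329
t 20.82 pos [0.572 0.295 0.159] F [ 0.279  0.86  -1.164] open 2.81
yaw 17.9 tilt 0.2 roll 0.1 q [ 0.293  0.395  1.49  -0.001  1.254  1.551]
shift cm [ 53.958   0.88  -19.571]
rotvec [-0.003  0.585  0.   ]
after-turn shift [55.788  0.867 13.497]
```

```bash
python3 -m jog '[[[2,0,-0.7],[0,0,0],2],[[3,0,-1.1],[0,0,0],2],[[3.5,0,-1.3],[0,0,0],2],[[3.6,0,-1.3],[0,0,0],2],[[3.6,0,-1.3],[0,0,0],2],[[3.6,0,-1.3],[0,0,0],2],[[3.6,0,-1.3],[0,0,0],2],[[3.6,0,-1.3],[0,0,0],2],[[3.6,0,-1.3],[0,0,0],2],[[3.6,0,-1.3],[0,0,0],2],[[3.6,0,-1.3],[0,0,0],2],[[3.6,0,-1.3],[0,0,0],2]]'
python3 -m jog '[[[3,0,-1],[0,0,0],2],[[3,0,-1],[0,0,0],2],[[2,0,-0.8],[0,0,0],2],[[0,0,0],[0,0.12,0],2],[[0,0,0],[0,0.12,0],2],[[0,0,0],[0,0.12,0],2],[[0,0,0],[0,0.12,0],2],[[0,0,0],[0,0.1,0],2],[[0,0,0],[0,0,0],2]]'
python3 go.py 0.5516 -0.2788 0.13 -15.6 0
```

```text
time_s: 21.82
eef_pos: [0.5537, -0.1479, 0.1547]
eef_rot: [0.577, -0.572, 0.412, -0.412]
wrist_force: [0.8, -0.2, -0.9]
opening: 0.331
time_s: 22.57
eef_pos: [0.5455, -0.2473, 0.1466]
eef_rot: [0.424, -0.422, 0.57, -0.563]
wrist_force: [-0.2, -0.0, -1.4]
opening: 0.329
t 22.57 pos [ 0.546 -0.247  0.147] F [-0.228 -0.033 -1.411] open 2.81
yaw -16.5 tilt -0.3 roll -0.4 q [-0.626  0.323  1.612  0.005  1.214  1.23 ]
shift cm [2.861 1.632 1.483]
rotvec [ 0.006 -0.015 -0.007]
after-turn shift [2.871 1.66  1.43 ]
```

```bash
python3 -m jog '[[[1,0.4,0.5],[0.006,-0.015,-0.007],2],[[1,0.4,0.5],[0,0,0],2],[[0.9,0.2,0.4],[0,0,0],2],[[0,0,0],[0,0,0],2],[[0,0,0],[0,0,0],2]]'
python3 go.py 0.5516 -0.2788 0.1 -15.6 0
python3 - <<'E'
from h import *; from bench import imaging
c=imaging.camera("wrist"); np.savez("w6.npz",**c); cv2.imwrite("pics/w6.png",c["frame"][:,:,::-1])
E
```

```text
time_s: 22.98
eef_pos: [0.5507, -0.2821, 0.1333]
eef_rot: [0.431, -0.431, 0.561, -0.56]
wrist_force: [-0.6, 1.2, -2.1]
opening: 0.33
t 22.98 pos [ 0.551 -0.282  0.133] F [-0.589  1.21  -2.15 ] open 2.82
yaw -14.9 tilt -0.1 roll 0.0 q [-0.665  0.376  1.571 -0.001  1.195  1.166]
shift cm [-0.343  3.334  0.006]
rotvec [0.001 0.012 0.   ]
after-turn shift [-0.342  3.334 -0.003]
```

View pics/w6.png

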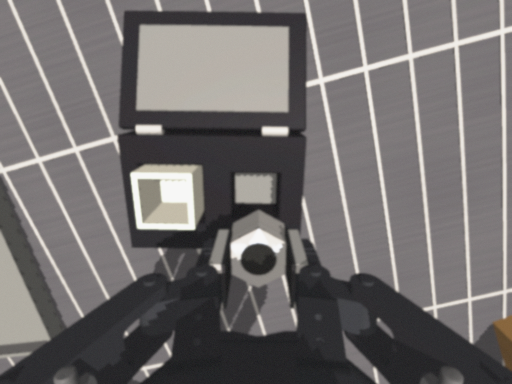

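Run:
```python
from h import *
c=dict(np.load("w6.npz")); g=c["frame"].max(2); H=cloud(c)[:,:,2]
v=np.zeros(g.shape,np.uint8); v[240:280,240:280]=(g[240:280,240:280]<60)
n,l,s,ce=cv2.connectedComponentsWithStats(v); i=1+np.argmax(s[1:,4])
print(s[i],ce[i],"nut top H",np.median(H[225:285,235:285][(H[225:285,235:285]>.1)]))
a=np.radians(-15.6); R=np.array([[np.cos(a),np.sin(a)],[-np.sin(a),np.cos(a)]])
p=plane(c,ce[i:i+1],.142)[0,:2]*1000; print(p,"nut kit",R@p,"tcp",R@[550.7,-282.1],"pocket",[606.2,-120.2])
```

```text
[242 246  33  28 722] [258.04709141 259.70637119] nut top H 0.14463069615499488
[ 547.33459379 -281.35949169] nut kit [ 602.83533628 -123.80580943] tcp [ 606.27590693 -123.61401488] pocket [606.2, -120.2]
```

```bash
python3 -m jog '[[[-0.35,0.3,0.3],[0,0.01,0],2],[[0,1.4,0],[0,0,0],2],[[0,1.4,0],[0,0,0],2],[[0,1,0],[0,0,0],2],[[0,0,0],[0,0,0],2],[[0,0,0],[0,0,0],2]]'
python3 go.py 0.5549 -0.2797 0.052 -15.6 0
```

```text
time_s: 23.53
eef_pos: [0.5565, -0.2783, 0.0916]
eef_rot: [-0.428, 0.428, -0.562, 0.563]
wrist_force: [-0.1, 0.2, -1.3]
opening: 0.327
t 23.53 pos [ 0.556 -0.278  0.092] F [-0.081  0.182 -1.339] open 2.79
yaw -15.5 tilt 0.1 roll 0.0 q [-0.654  0.434  1.586  0.     1.12   1.187]
shift cm [ 0.172  3.958 -0.119]
rotvec [-0.001  0.002  0.   ]
after-turn shift [ 0.174  3.958 -0.114]
```

```bash
python3 -m jog '[[[0.17,0.7,-0.12],[0,0,0],2],[[0,1,0],[0,0,0],2],[[0,0,0],[0,0,0],2]]'
python3 go.py 0.5549 -0.2797 0.052 -15.6 0
python3 -m jog '[[[0,0.8,0],[0,0,0],2],[[0,0.8,0],[0,0,0],2],[[0,0.4,0],[0,0,0],2],[[0,0,0],[0,0,0],2]]'
python3 go.py 0.5549 -0.2797 0.052 -15.6 0
```

```text
time_s: 23.78
eef_pos: [0.5557, -0.2797, 0.0747]
eef_rot: [-0.429, 0.428, -0.562, 0.564]
wrist_force: [-0.6, 0.4, -1.0]
opening: 0.334
t 23.78 pos [ 0.556 -0.28   0.075] F [-0.633  0.41  -1.013] open 2.85
yaw -15.5 tilt 0.2 roll 0.1 q [-0.657  0.456  1.595  0.     1.088  1.184]
shift cm [ 0.016  2.27  -0.087]
rotvec [-0.003  0.003  0.001]
after-turn shift [ 0.019  2.27  -0.079]
time_s: 24.12
eef_pos: [0.5574, -0.2812, 0.0607]
eef_rot: [-0.429, 0.428, -0.56, 0.565]
wrist_force: [0.5, -0.3, -1.3]
opening: 0.33
t 24.12 pos [ 0.557 -0.281  0.061] F [ 0.544 -0.254 -1.306] open 2.82
yaw -15.4 tilt 0.3 roll 0.2 q [-0.657  0.478  1.596 -0.001  1.061  1.183]
shift cm [-0.079  0.863 -0.284]
rotvec [-0.006  0.003  0.003]
after-turn shift [-0.075  0.865 -0.279]
```

```bash
python3 -m jog '[[[-0.1,0,-0.3],[-0.006,0.003,0.003],2],[[0,0.4,0],[0,0,0],2],[[0,0,0],[0,0,0],2]]'
python3 go.py 0.5549 -0.2797 0.052 -15.6 0
python3 -m jog '[[[0,0.6,0],[0,0,0],2],[[0,0,0],[0,0,0],2]]'
python3 go.py 0.5549 -0.2797 0.052 -15.6 0
```

```text
time_s: 24.37
eef_pos: [0.5548, -0.2797, 0.0567]
eef_rot: [-0.427, 0.427, -0.563, 0.564]
wrist_force: [0.1, 1.1, -1.5]
opening: 0.333
t 24.37 pos [ 0.555 -0.28   0.057] F [ 0.117  1.067 -1.518] open 2.84
yaw -15.6 tilt 0.0 roll 0.0 q [-0.658  0.481  1.6   -0.     1.059  1.186]
shift cm [0.    0.473 0.008]
rotvec [-0.001 -0.     0.   ]
after-turn shift [0.    0.473 0.009]
time_s: 24.53
eef_pos: [0.5539, -0.2792, 0.0487]
eef_rot: [0.427, -0.428, 0.564, -0.563]
wrist_force: [-1.2, -0.2, -1.1]
opening: 0.329
t 24.53 pos [ 0.554 -0.279  0.049] F [-1.199 -0.202 -1.131] open 2.81
yaw -15.6 tilt -0.1 roll -0.0 q [-0.658  0.492  1.604 -0.     1.047  1.186]
shift cm [ 0.025 -0.334  0.114]
rotvec [ 0.002 -0.    -0.   ]
after-turn shift [ 0.025 -0.334  0.115]
```

```bash
python3 -m jog '[[[0,0,0],[0,0,0],4.4],[[0,0,0],[0,0,0],4.4],[[0,0,0],[0,0,0],4.4],[[0,0,0],[0,0,0],4.4],[[0,-1,0],[0,0,0],4.4],[[0,-3,0],[0,0,0],4.4],[[0,-3,0],[0,0,0],4.4],[[0,-3,0],[0,0,0],4.4],[[0,-2,0],[0,0,0],4.4],[[0,0,0],[0,0,0],4.4]]'
python3 - <<'E'
from h import *; from bench import imaging
c=imaging.camera("wrist"); np.savez("w7.npz",**c); cv2.imwrite("pics/w7.png",c["frame"][:,:,::-1])
X=cloud(c); a=np.radians(-15.6); R=np.array([[np.cos(a),np.sin(a)],[-np.sin(a),np.cos(a)]]); k=X[:,:,:2]*1000@R.T
m=(abs(k[:,:,0]-606)<18)&(abs(k[:,:,1]+120)<18); print("nut pocket heights",np.percentile(X[m][:,2],[10,50,75,90]), k[m&(X[:,:,2]>.03)].mean(0))
m=(abs(k[:,:,0]-607)<27)&(abs(k[:,:,1]+50.5)<27)&(X[:,:,2]>.058); print("rim",np.median(X[m][:,2]),(k[m].min(0)+k[m].max(0))/2)
E
python3 go.py 0.5358 0.0521 0.16 8 0
```

```text
time_s: 25.37
eef_pos: [0.5535, -0.2787, 0.174]
eef_rot: [0.427, -0.428, 0.565, -0.562]
wrist_force: [0.2, -0.9, 1.0]
opening: 0.516
nut pocket heights [0.03498886 0.25611411 0.26090824 0.26359433] [ 618.8685934  -119.92572371]
rim 0.2468688526489322 [606.98451775 -52.12293182]
t 25.42 pos [ 0.553 -0.278  0.172] F [-0.395 -0.556  0.214] open 4.4
yaw -15.6 tilt -0.3 roll -0.1 q [-0.658  0.336  1.539  0.     1.272  1.186]
shift cm [-31.363   1.374 -10.567]
rotvec [ 0.005 -0.412 -0.003]
after-turn shift [-32.974   1.249   2.887]
```

View pics/w7.png

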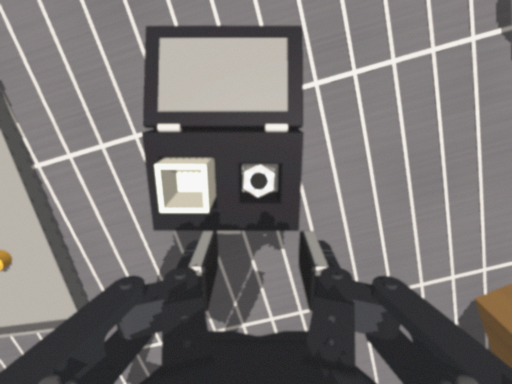

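```bash
python3 -m jog '[[[-2,0,-0.7],[0,0,0],4.4],[[-3.3,0,-1.1],[0,0,0],4.4],[[-3.5,0,-1.2],[0,0,0],4.4],[[-3.5,0,-1.2],[0,0,0],4.4],[[-3.5,0,-1.2],[0,0,0],4.4],[[-3.5,0,-1.2],[0,0,0],4.4],[[-3.5,0,-1.2],[0,0,0],4.4],[[-3.5,0,-1.2],[0,0,0],4.4],[[-3,0,-1],[0,0,0],4.4],[[-1.5,0,-1.5],[0,0,0],4.4],[[0,0,-1.5],[0,0,0],4.4],[[0,0,0],[0,0,0],4.4]]'
python3 - <<'E'
from h import *; from bench import imaging
c=imaging.camera("wrist"); np.savez("w8.npz",**c); cv2.imwrite("pics/w8.png",c["frame"][:,:,::-1])
X=cloud(c); v=(X[:,:,2]>.038)&(X[:,:,2]<.05)&(np.hypot(X[:,:,0]-.535,X[:,:,1]-.052)<.025)
cn=max(cv2.findContours(v.astype(np.uint8),0,1)[0],key=cv2.contourArea)
p=(plane(c,cn.reshape(-1,2),.044)[:,:2]*1000).astype(np.float32); print(v.sum(),np.median(X[v][:,2]),cv2.minEnclosingCircle(p),cv2.minAreaRect(p))
E
python3 go.py 0.5358 0.0521 0.1 -15.6 0
```

```text
time_s: 26.42
eef_pos: [0.5015, 0.0677, 0.1611]
eef_rot: [0.422, -0.43, 0.57, -0.559]
wrist_force: [-0.2, 0.8, 0.1]
opening: 0.518
321 0.044960730134039895 ((535.1532592773438, 50.54027557373047), 9.17117691040039) ((535.1517944335938, 50.136077880859375), (17.074825286865234, 18.007850646972656), 73.9992904663086)
t 26.47 pos [0.503 0.067 0.161] F [0.693 0.291 0.365] open 4.42
yaw -16.0 tilt -1.1 roll -0.1 q [-0.105  0.118  1.829  0.005  1.213  1.743]
shift cm [0.536 6.057 3.723]
rotvec [ 0.019 -0.007 -0.001]
after-turn shift [0.553 6.128 3.603]
```

```bash
python3 -m jog '[[[0.35,1.5,1.8],[0.019,0.007,0],4.4],[[0.35,2,1.8],[0,0,0],4.4],[[0,2,0],[0,0,0],4.4],[[0,1.5,0],[0,0,0],4.4],[[0,0,0],[0,0,0],4.4],[[0,0,0],[0,0,0],4.4]]'
python3 go.py 0.5352 0.0507 0.029 -15.6 0
```

```text
time_s: 26.97
eef_pos: [0.54, 0.0453, 0.087]
eef_rot: [-0.424, 0.421, -0.566, 0.568]
wrist_force: [0.6, -0.1, 0.0]
opening: 0.523
t 26.97 pos [0.54  0.045 0.087] F [ 0.55  -0.116  0.02 ] open 4.46
yaw -16.6 tilt 0.3 roll -0.0 q [-0.135  0.283  1.804 -0.     1.05   1.726]
shift cm [-0.377  5.802 -0.645]
rotvec [-0.004 -0.018 -0.001]
after-turn shift [-0.392  5.805 -0.612]
```

```bash
python3 -m jog '[[[-0.4,0,-0.6],[-0.004,-0.018,0],4.4],[[0,1,0],[0,0,0],4.4],[[0,0,0],[0,0,0],4.4]]'
python3 go.py 0.5352 0.0507 0.029 -15.6 0
```

```text
time_s: 27.22
eef_pos: [0.5363, 0.0499, 0.0777]
eef_rot: [-0.428, 0.427, -0.563, 0.564]
wrist_force: [-1.1, 0.5, -0.4]
opening: 0.52
t 27.22 pos [0.536 0.05  0.078] F [-1.083  0.52  -0.414] open 4.44
yaw -15.6 tilt 0.1 roll -0.0 q [-0.128  0.292  1.815  0.001  1.033  1.715]
shift cm [-0.039  4.875 -0.137]
rotvec [-0.002  0.    -0.001]
after-turn shift [-0.042  4.875 -0.127]
```

```bash
python3 -m jog '[[[0,1.5,-0.12],[0,0,0],4.4],[[0,1.6,0],[0,0,0],4.4],[[0,1.4,0],[0,0,0],4.4],[[0,0.5,0],[0,0,0],4.4],[[0,0,0],[0,0,0],4.4]]'
python3 go.py 0.5352 0.0507 0.028 -15.6 0
```

```text
time_s: 27.63
eef_pos: [0.5387, 0.0506, 0.0301]
eef_rot: [-0.431, 0.425, -0.56, 0.565]
wrist_force: [-0.1, -0.2, 0.4]
opening: 0.513
t 27.63 pos [0.539 0.051 0.03 ] F [-0.133 -0.219  0.45 ] open 4.38
yaw -15.5 tilt 0.6 roll -0.1 q [-0.126  0.373  1.829  0.001  0.929  1.715]
shift cm [ 0.086  0.204 -0.343]
rotvec [-0.011  0.002 -0.002]
after-turn shift [ 0.086  0.208 -0.34 ]
```

```bash
python3 -m jog '[[[0.1,0.25,-0.35],[-0.011,0,0],4.4],[[0,0,0],[0,0,0],3],[[0,0,0],[0,0,0],1],[[0,0,0],[0,0,0],1],[[0,0,0],[0,0,0],1],[[0,0,0],[0,0,0],1],[[0,0,0],[0,0,0],1],[[0,0,0],[0,0,0],1]]'
python3 go.py 0.5352 0.0507 0.028 -15.6 0
python3 -m jog '[[[0,-1.5,0],[0,0,0],1],[[0,-3,0],[0,0,0],1],[[0,-3,0],[0,0,0],1],[[0,-3,0],[0,0,0],1],[[0,-2,0],[0,0,0],1],[[0,0,0],[0,0,0],1]]'
python3 go.py 0.5715 -0.212 0.15 -15.6 0
```

```text
time_s: 28.3
eef_pos: [0.5374, 0.0505, 0.0315]
eef_rot: [-0.43, 0.426, -0.562, 0.563]
wrist_force: [-0.4, -0.7, -0.1]
opening: 0.175
t 28.30 pos [0.537 0.051 0.031] F [-0.376 -0.684 -0.143] open 1.5
yaw -15.5 tilt 0.3 roll -0.2 q [-0.128  0.371  1.828  0.003  0.938  1.711]
shift cm [ 0.041  0.345 -0.218]
rotvec [-0.005  0.003 -0.003]
after-turn shift [ 0.041  0.346 -0.216]
time_s: 28.8
eef_pos: [0.5341, 0.0505, 0.1589]
eef_rot: [0.428, -0.428, 0.564, -0.562]
wrist_force: [1.1, 0.4, -0.3]
opening: 0.181
t 28.80 pos [0.534 0.051 0.159] F [ 1.095  0.415 -0.311] open 1.54
yaw -15.5 tilt -0.2 roll -0.1 q [-0.128  0.175  1.769  0.002  1.2    1.712]
shift cm [24.302  0.816 10.615]
rotvec [ 0.003  0.002 -0.002]
after-turn shift [24.277  0.89  10.666]
```

```bash
python3 -m jog '[[[2,0,0.9],[0,0,0],1],[[3.3,0,1.4],[0,0,0],1],[[3.5,0,1.5],[0,0,0],1],[[3.5,0,1.5],[0,0,0],1],[[3.5,0,1.5],[0,0,0],1],[[3.5,0,1.5],[0,0,0],1],[[2.4,0,1.1],[0,0,0],1],[[1,0,0.5],[0,0,0],1],[[0,0,0],[0,0,0],1],[[0,0,0],[0,0,0],1]]'
python3 - <<'E'
from h import *; from bench import imaging
c=imaging.camera("wrist"); np.savez("w9.npz",**c); cv2.imwrite("pics/w9.png",c["frame"][:,:,::-1])
E
python3 go.py 0.5715 -0.212 0.09 -15.6 0
```

```text
time_s: 29.63
eef_pos: [0.5678, -0.2022, 0.1501]
eef_rot: [0.429, -0.429, 0.565, -0.559]
wrist_force: [-0.6, 0.4, -0.3]
opening: 0.181
t 29.68 pos [ 0.568 -0.202  0.15 ] F [-0.343 -0.329 -0.752] open 1.51
yaw -15.2 tilt -0.4 roll -0.3 q [-0.54   0.328  1.599  0.003  1.223  1.295]
shift cm [0.929 5.98  0.688]
rotvec [ 0.008  0.007 -0.005]
after-turn shift [0.894 5.989 0.648]
```

View pics/w9.png

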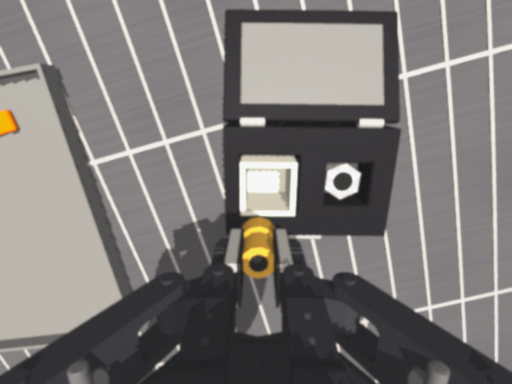

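```bash
python3 -m jog '[[[0.9,0.3,0.85],[0.008,0.007,0],1],[[0,1.5,0],[0,0,0],1],[[0,1.5,0],[0,0,0],1],[[0,1.5,0],[0,0,0],1],[[0,0,0],[0,0,0],1],[[0,0,0],[0,0,0],1]]'
python3 go.py 0.5735 -0.2123 0.068 -15.6 0
```

```text
time_s: 30.18
eef_pos: [0.5763, -0.2056, 0.1001]
eef_rot: [0.432, -0.427, 0.562, -0.561]
wrist_force: [0.2, -0.2, -0.3]
opening: 0.183
t 30.18 pos [ 0.576 -0.206  0.1  ] F [ 0.191 -0.247 -0.349] open 1.56
yaw -15.1 tilt 0.2 roll -0.3 q [-0.54   0.401  1.613  0.008  1.126  1.291]
shift cm [ 0.738  3.209 -0.105]
rotvec [-0.004  0.009 -0.006]
after-turn shift [ 0.719  3.213 -0.087]
```

```bash
python3 -m jog '[[[0.75,0,-0.1],[0,0.009,-0.006],1],[[0,0,0],[0,0,0],1],[[0,0,0],[0,0,0],1]]'
python3 go.py 0.5735 -0.2123 0.068 -15.6 0
python3 -m jog '[[[0,1,0],[0,0,0],1],[[0,1.2,0],[0,0,0],1],[[0,0.5,0],[0,0,0],1],[[0,0,0],[0,0,0],1]]'
python3 go.py 0.5735 -0.2123 0.068 -15.6 0
```

```text
time_s: 30.43
eef_pos: [0.5742, -0.2119, 0.1017]
eef_rot: [-0.429, 0.427, -0.561, 0.565]
wrist_force: [0.3, -0.1, -0.4]
opening: 0.182
t 30.43 pos [ 0.574 -0.212  0.102] F [ 0.251 -0.083 -0.419] open 1.55
yaw -15.5 tilt 0.3 roll 0.1 q [-0.548  0.398  1.613  0.001  1.125  1.294]
shift cm [ 0.054  3.371 -0.07 ]
rotvec [-0.005  0.001  0.001]
after-turn shift [ 0.057  3.371 -0.052]
time_s: 30.77
eef_pos: [0.5758, -0.2131, 0.0747]
eef_rot: [-0.429, 0.426, -0.56, 0.566]
wrist_force: [0.3, 0.5, -1.3]
opening: 0.177
t 30.77 pos [ 0.576 -0.213  0.075] F [ 0.299  0.535 -1.323] open 1.51
yaw -15.6 tilt 0.6 roll 0.1 q [-0.548  0.436  1.624  0.001  1.072  1.294]
shift cm [-0.016  0.671 -0.251]
rotvec [-0.01   0.001  0.002]
after-turn shift [-0.014  0.674 -0.244]
```

Down a little more, release, rise and check.

```bash
python3 -m jog '[[[0,0.5,-0.25],[-0.01,0,0],1],[[0,0,0],[0,0,0],1],[[0,0,0],[0,0,0],4],[[0,0,0],[0,0,0],4],[[0,0,0],[0,0,0],4],[[0,0,0],[0,0,0],4],[[0,-1,0],[0,0,0],4],[[0,-3,0],[0,0,0],4],[[0,-3,0],[0,0,0],4],[[0,-3,0],[0,0,0],4],[[0,-1,0],[0,0,0],4],[[0,0,0],[0,0,0],4]]'
python3 -m jog '[[[0,0,0],[0,0,0],4],[[0,0,0],[0,0,0],4],[[0,0,0],[0,0,0],4],[[0,0,0],[0,0,0],4],[[0,0,0],[0,0,0],4]]'
python3 - <<'E'
from h import *; from bench import imaging
c=imaging.camera("wrist"); t=imaging.camera("top"); np.savez("w10.npz",**c)
w=c["frame"][100:250,200:420,::-1]; tt=t["frame"][90:240,130:430,::-1]
im=np.vstack([cv2.resize(w,(792,0) if 0 else (440,300)),cv2.resize(tt,(600,300))[:, :440]]) if 0 else np.hstack([cv2.resize(w,(360,300)),cv2.resize(tt,(440,300))])
cv2.imwrite("pics/end.png",im)
X=cloud(c); a=np.radians(-15.6); R=np.array([[np.cos(a),np.sin(a)],[-np.sin(a),np.cos(a)]])
H=X[:,:,2]; m=np.zeros(H.shape,bool); m[120:240,210:400]=1
for nm,v,z in (("rim",m&(H>.057)&(H<.08),.064),("nut",m&(H>.028)&(H<.042)&(np.arange(512)>305),.034)):
    cn=max(cv2.findContours(v.astype(np.uint8),0,1)[0],key=cv2.contourArea)
    r=cv2.minAreaRect((plane(c,cn.reshape(-1,2),z)[:,:2]*1000).astype(np.float32)); print(nm,np.median(H[v]),r,R@np.array(r[0]))
hs=cv2.cvtColor(c["frame"],cv2.COLOR_RGB2HSV); b=m&(hs[:,:,0]>10)&(hs[:,:,0]<28)&(hs[:,:,1]>120)
print("brass",b.sum(),np.median(X[b],0),np.percentile(H[b],[5,95]),R@np.median(X[b][:,:2]*1000,0))
E
```

```text
time_s: 31.77
eef_pos: [0.5727, -0.2118, 0.1856]
eef_rot: [0.427, -0.429, 0.564, -0.563]
wrist_force: [0.6, 0.5, -0.0]
opening: 0.469
time_s: 32.18
eef_pos: [0.5713, -0.211, 0.1825]
eef_rot: [0.426, -0.429, 0.565, -0.561]
wrist_force: [0.2, 0.1, 0.6]
opening: 0.468
rim 0.06458710267872764 ((571.4156494140625, -211.64698791503906), (46.160491943359375, 47.326168060302734), 74.41321563720703) [607.28223362 -50.1854622 ]
nut 0.03494578487230207 ((547.5377197265625, -280.9363708496094), (40.561466217041016, 39.27520751953125), 74.47479248046875) [ 602.917194   -123.34365069]
brass 253 [ 0.57566146 -0.21177545  0.04644918] [0.02807996 0.04801093] [611.4061832  -49.16741489]
```

View pics/end.png

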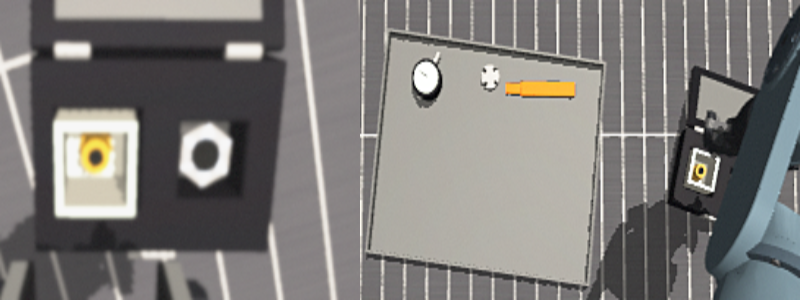

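The picture shows the adaptor standing in the seated cup (wrist crop about (95,155)). The nut is flat in the small pocket at (205,155), and the three bystanders are where they started.

```bash
python3 -c "
from bench import ctrl; print(ctrl.hand_in())"
```

```text
the job is handed in; nothing more can be done
None
```

I packed the box and handed the job in at about 32 s on the robot's clock; the hand-in gives no verdict.

**What I did:** I gripped the cup on its side, turned it mouth up on the tray and re-gripped it from above. I then lowered it to the bottom of the large pocket. The nut and then the adaptor followed, one at a time.

**Last checks, from the final wrist and top pictures:**
- **Cup:** its rim is at 64.6 mm, where 64 mm is expected when fully home. It sits about 1–1.5 mm from the pocket centre as the wrist camera measured it.
- **Nut:** it lies flat, with its top at about 35 mm (34 mm expected). The final outline fit picked up the pocket opening instead of the nut, so I have no good number for its sideways position. The pictures show it in the pocket, near the middle.
- **Adaptor:** it stands in the cup about 4 mm off centre, with its top near 46.5 mm (46 mm expected).
- **Bystanders:** the tyre lever, spoke wrench and pump gauge look unmoved in the top view. I did not measure them.
- **Robot:** the gripper is about 12 cm above the cup and touches nothing.

**What disagreed or failed:**
- The top and wrist cameras differed by about 2–3 mm on the pockets and parts. I used the wrist camera, which agreed with the gripper.
- My first approach to the cup, tilted at 45°, ran up against the joint 4 limit, so I used 25° instead.
- During the nut's descent the arm drifted about 3 mm and came down less than asked, so I corrected it before lowering further.

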